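Lock the jet head onto an air sampler

ROBOT

A 7-joint arm with a two-finger parallel gripper is mounted at the origin on a cart in front of the work surface, level with it; the furniture and walls round the work are solid. World frame = base frame: x ahead of the robot, y to its left, z up, the work surface at z = 0. Lengths are in mm, angles in rad, forces in N, time in s.
With the tool pointing down it reaches from about 400 to 875 mm from the base axis. Payload 6.5 kg.
Tool frame: the origin (TCP) lies at the very end of the fingers, on their centre line; the grasp point (between the pads) lies 19 mm behind it; z points along the fingers, y is the line along which they close (so a half turn about z gives the same grasp; the last joint's range is limited). The gripper opens to 88 mm and grips with 3 to 60 N. Pads are 18 mm wide; open, the fingers measure 123 mm over their backs; the gripper's body (75 mm by 187 mm) begins 45 mm behind the grasp point.
Start: joints at [1.194, 0.536, -0.004, 1.538, 0.003, 1.067, -0.071], TCP at [198.779, -618.851, 238.716] pointing down, gripper open.
Joint ranges: [-2.7, 2.7], [-0.37, 2.16], [-1.27, 1.26], [0.24, 2.4], [-1.31, 4.45], [0.19, 1.91], [-2.76, 2.76]. Speed limits (rad/s): [2.39, 2.39, 3.14, 3.14, 3.14, 3.14, 3.14].

INTERFACE

Orientations are given as a unit quaternion [x, y, z, w].
In Python, from station import r gives the robot as it stands.
- The arm moves only by the tool carry_out, never from a script. Its arguments are lists of equal length, an entry for each row: "slide": the shift along the tool's x, y, z in mm, a list of three; "angular": the turn, a rotation vector about the tool's x, y, z in degrees, a list of three. In form: {"slide": [[dx, dy, dz], ...], "angular": [[rx, ry, rz], ...]}. A call has 1 to 12 rows; each row is the pose to reach, as a shift and turn from the pose commanded when the call began, along the tool's axes at that moment; what a row does not reach only later rows make up. A row lasts 1/10 s, in which the tool goes at most 50 mm and 8.59 degrees, less where a joint would pass 70% of its speed; a pose out of reach is approached as far as the arm can. A call with a gripper value outside its range is refused whole. "grip" is the closure, from -1 (fully open) to 1 (shut), set as the call begins (left out, the last holds). The fingers move at their own pace and stop on an object; "grip_force" is the grip in N (left out, the last holds). Time passes only in rows, so rows that repeat a pose let the fingers close. It gives the time, the measured TCP pose, the force, the opening and the grip force at its end, in the units of the state.
- r.state(): the state, without advancing time (a new reading comes with each control period).
- r.grab_frame(name): name is "scene" or "top" or "wrist"; returns the picture (384x512x3 uint8, red, green, blue); there is no depth.
- r.camera_model(name): a dict with "camera_matrix" (3x3 intrinsics, pixels), "view" (4x4, takes a point from world to camera coordinates); the wrist camera has in their place "hand_eye" (4x4, takes a point from camera to tool coordinates, whose origin is the TCP and whose axes are the flange's). Camera axes: x right, y down, z forward; pixel columns grow to the right and rows downward; lengths in mm; the calibration is good to about 2 mm. A picture is of the moment at which its call begins: read the wrist's pose just before it. camera_model takes no time and is no camera call.
- r.job_done(): hands the job in; it is judged then, once.
The state is a dict: "t": time; "joints": joint angles; "qd": joint speeds; "tau": joint torques, N m; "position": TCP position; "tcp_rot": TCP orientation; "contact_force": force on the tool from outside, world axes, zero at the start; "torque": the same for the moment, N m; "opening": finger opening in mm; "gripper_force": force on a finger pad.
Only numpy, scipy, OpenCV 4.12 (cv2) and the standard library are available. Lean on these libraries where they do the work, as an engineer would, in place of code of your own. Each camera call takes 0.05 s, during which the arm holds its last target. There are 200 camera calls.

TASK

Close the air sampler: set the loose aluminium head (the drum with the upright grip bar) onto the fixed sampler base over the petri dish, so that its two ears drop through the two notches in the base's rim, then turn it clockwise, seen from above, nearly a quarter turn to the stop so that it is locked. Let go of it, and do not knock over the vial or the two flasks standing around.

Things in the scene. Friction and masses are not known exactly. Their poses are not given: they have to be found in the camera images.
- head: Loose aluminium head, 0.35 kg: solid drum 88 mm across, 34 mm tall, lower edge bevelled 4 mm. Origin: centre of the underside, z up. At its foot two flat ears stick out at +x and -x, 0 to 6 mm up, 24 mm wide, reaching 54 mm from the axis. A half turn gives the same shape. It starts upright on the bench.
- head_bar (a point): Middle of the head's upright grip bar, on the axis, 54 mm above the head's origin. The bar stands on the drum: 70 mm long along the head's x axis (in line with the ears), 14 mm thick along y, from 34 to 74 mm above the head's origin. Grip it across its thickness.
- base: Air sampler base, fixed to the bench, petri dish sunk in it. Foot disc 150 mm across, 10 mm thick; round body 124 mm across, 60 mm tall, short nozzle at +y. Origin: centre of the underside, z up. In its top, at its +x and -x, are the two notches. The head rests on a seat 45 mm up, with 3 mm of side play and 3 mm of height play.
- base_rim (a point): Centre of the base's top opening, 60 mm up, 94 mm across, axes as the base. Round it runs an inward lip 6 mm thick; its two notches at +x and -x are each 0.80 rad wide (about 43 mm), reach 57 mm out and pass the ears with 0.15 rad of play either way. Under the lip a 9 mm high channel leads clockwise from each notch to a solid stop; anticlockwise is blocked.
- base_lock (a point): Where the head's origin belongs: on the base's axis at seat height (45 mm up). Its x axis is the direction of the head's x axis (either way round) when locked against the stop: 1.35 rad clockwise, seen from above, from the base's x axis (the middle of the notches). z up. The head turns freely there.
- vial: Glass vial standing loose near the middle, 23 mm across, 62 mm tall; origin at the centre of its underside. Not to be knocked over.
- flask_small: Small empty Erlenmeyer flask standing loose farther back, 64 mm across, 108 mm tall; origin at the centre of its underside. Not to be knocked over.
- flask_covered: Erlenmeyer flask with a film cap standing loose farther back, 85 mm across, 148 mm tall; origin at the centre of its underside. Not to be knocked over.
Mind the look-alikes: they are no part of the job. Leave any orange look-alike of the head alone.

How it is judged:
By the outcome, as a careful person would: the job done as asked, in the order asked, and still so for the second after the job is handed in, with the robot touching nothing.
It also fails if it takes over 40 s, if anything falls off the work surface, if the arm or the gripper's body presses on something with over 40 N, if the wrist force passes 120 N, or if a joint passes its speed limit or range.

## Working session

There is one attempt and no reset: what is moved stays moved. The work goes in short steps, Python scripts to look and compute and a tool call to move; the robot and the scene stay as the last step left them, time stands still between calls to the robot, and variables do not carry over. Pictures are saved under pics/ and viewed, at most 10 in all, crops included, and the job is handed in when it is done.

Besides the shell and the picture viewer there is one more tool, called after "Call:" as name(argument=value, ...) on one line, values as JSON. carry_out: Moves the arm, as the interface text tells. Its arguments: {"type":"object","properties":{"slide":{"type":"array","items":{"type":"array","items":{"type":"number"}}},"angular":{"type":"array","items":{"type":"array","items":{"type":"number"}}},"grip":{"type":"number"},"grip_force":{"type":"number"}},"required":["slide","angular"]}

```bash
mkdir -p pics
python3 - <<'E'
from station import r
import cv2,json
for n in("scene","top"):
    cv2.imwrite(f"pics/{n}0.png",cv2.resize(r.grab_frame(n)[:,:,::-1],(800,600),interpolation=cv2.INTER_CUBIC))
    m=r.camera_model(n);print(n,m["camera_matrix"],m["view"])
print(r.camera_model("wrist"));print(r.state())
E
```

```text
scene [[349.46670614   0.         258.30481737]
 [  0.         349.46670614 189.84991582]
 [  0.           0.           1.        ]] [[-5.03887753e-01 -8.63768268e-01 -1.22972803e-03  3.18814684e+02]
 [-5.04814795e-01  2.95643333e-01 -8.11022221e-01  3.60183844e+02]
 [ 7.00898819e-01 -4.08043380e-01 -5.85014056e-01  4.73274356e+02]
 [ 0.00000000e+00  0.00000000e+00  0.00000000e+00  1.00000000e+00]]
top [[465.56249579   0.         249.42501687]
 [  0.         465.56249579 190.54268587]
 [  0.           0.           1.        ]] [[ 4.75638144e-03 -9.99980967e-01  3.92963107e-03 -1.28705799e+01]
 [-9.94671760e-01 -5.13574902e-03 -1.02964621e-01  6.23607143e+02]
 [ 1.02982843e-01 -3.41895404e-03 -9.94677257e-01  9.80538851e+02]
 [ 0.00000000e+00  0.00000000e+00  0.00000000e+00  1.00000000e+00]]
{'camera_matrix': array([[333.20445086,   0.        , 256.49992061],
       [  0.        , 333.20445086, 190.10254457],
       [  0.        ,   0.        ,   1.        ]]), 'hand_eye': array([[ 7.14369740e-04, -9.59089771e-01, -2.83101221e-01,
         7.31001297e+01],
       [ 9.99999730e-01,  7.
[... 265 characters left out ...]
59 ,  0.5370923 , -0.0044299 ,  1.5387209 ,  0.00261894,
        1.06729645, -0.07116722]), 'qd': array([ 3.96589746e-04, -1.88020534e-03, -9.09893355e-04, -2.38055623e-03,
       -1.34827439e-03,  1.09023670e-05,  3.04789719e-04]), 'tau': array([ 3.03106339e-03, -5.72077703e+01,  9.93781015e-01, -2.52232414e+01,
       -5.62579650e-02,  1.34645705e-02,  7.01394765e-05]), 'position': array([ 198.6195531 , -618.35595032,  237.94638103]), 'tcp_rot': array([ 9.87938855e-01,  1.54842653e-01, -1.82216803e-04, -7.33437425e-04]), 'contact_force': array([-0.65535885,  0.26698907, -0.79709554]), 'torque': array([0.03168723, 0.06098991, 0.01429135]), 'gripper_force': 0.0, 'opening': 87.98811338782001}
```

View pics/scene0.png

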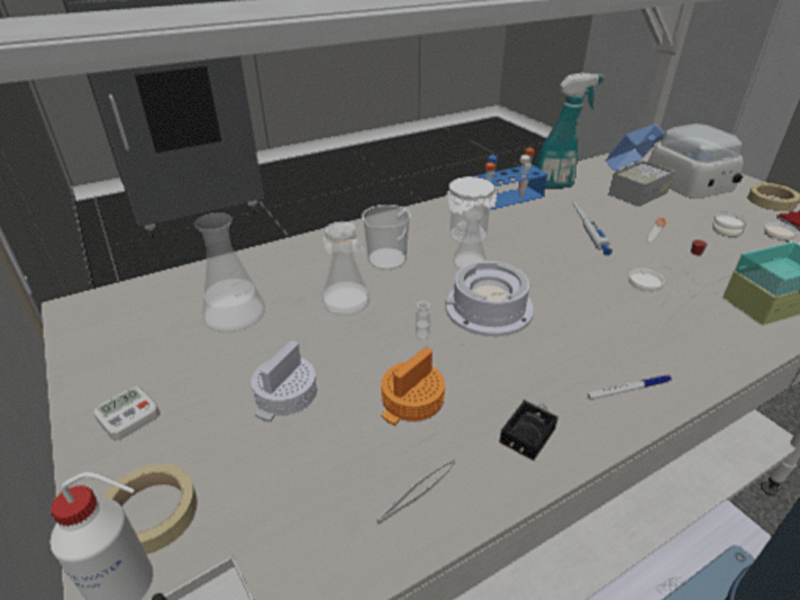

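View pics/top0.png

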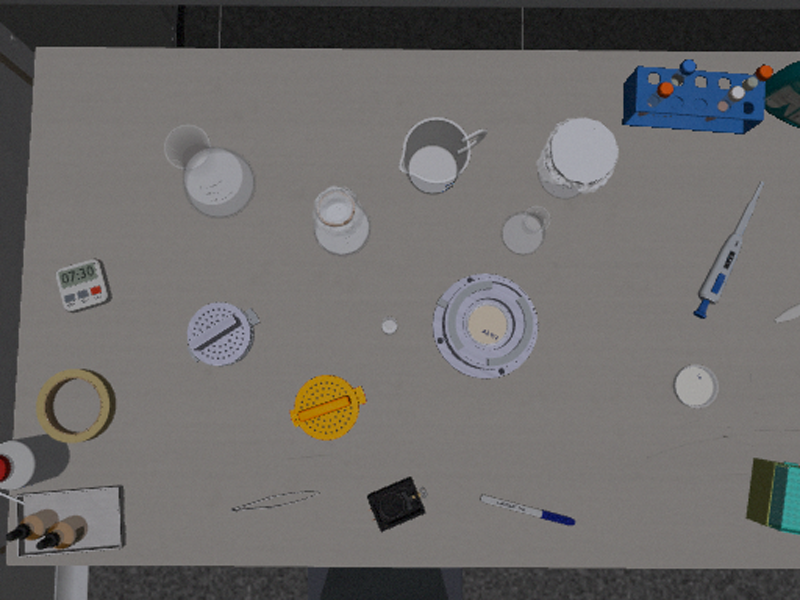

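Candidates (800x600 top picture): the grey drum at (220,334) and the orange look-alike at (328,408). I choose the grey drum. The base is at (486,326), the vial at (389,326), flask_small possibly at (523,233) or (342,230). I'll check in close crops.

```bash
python3 - <<'E'
from station import r
import cv2,numpy as np
im=r.grab_frame("top")[:,:,::-1]
a=cv2.resize(im[180:250,105:185],(640,560),interpolation=cv2.INTER_CUBIC)
b=cv2.resize(im[170:246,272:348],(608,608),interpolation=cv2.INTER_CUBIC)[:600]
cv2.imwrite("pics/head.png",a);cv2.imwrite("pics/base.png",b)
E
cat > h.py <<'E'
from station import r
import numpy as np
def ray(name,uv,z):
    m=r.camera_model(name);K,V=m["camera_matrix"],m["view"]
    c=-V[:3,:3].T@V[:3,3];d=V[:3,:3].T@np.linalg.inv(K)@[uv[0],uv[1],1]
    return c+d*(z-c[2])/d[2]
def proj(name,p):
    m=r.camera_model(name);q=m["view"][:3,:3]@p+m["view"][:3,3];q=m["camera_matrix"]@q;return q[:2]/q[2]
E
```

```text
(no output)
```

View pics/head.png

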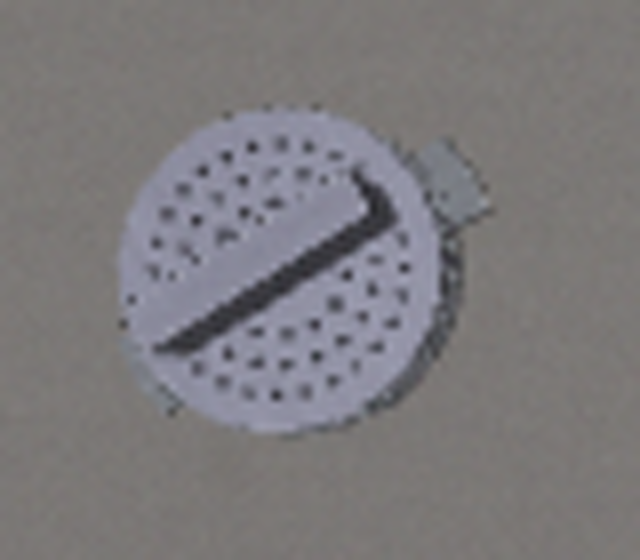

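View pics/base.png

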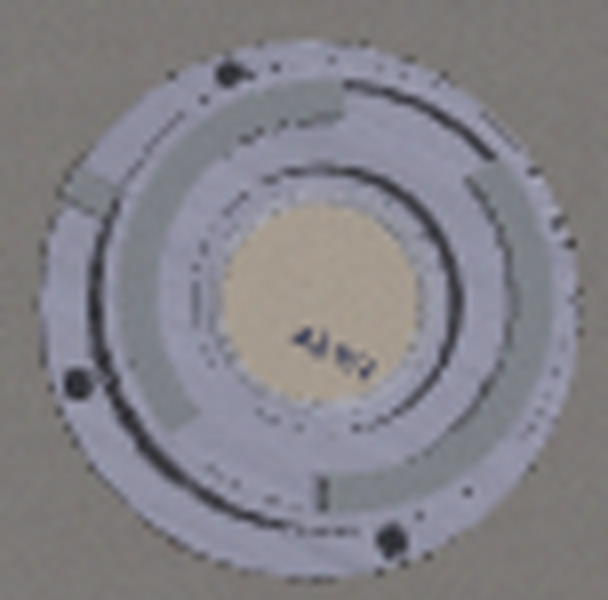

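Head crop (8x): it is grey with two ears at (468,175) and (150,380), drum-top centre at (280,270), bar running lower-left to upper-right. Base crop: lip centre near (335,296), notch gaps at the upper right and lower left, nozzle at the upper left (90,195), which agrees.

Run:
```python
from h import *
H=lambda p,z:ray("top",(105+(p[0]+.5)/8-.5,180+(p[1]+.5)/8-.5),z)[:2]
B=lambda p,z:ray("top",(272+(p[0]+.5)/8-.5,170+(p[1]+.5)/8-.5),z)[:2]
ang=lambda d:np.degrees(np.arctan2(d[1],d[0]))
print("head drum",H((280,270),34)); 
print(" extents",H((118,270),34),H((442,270),34))
print(" bar dir",ang(H((390,222),34)-H((180,352),34)))
e=(H((445,138),6)+H((492,208),6))/2
print(" ear",e, "dir from c",ang(e-H((280,270),34)),np.linalg.norm(e-H((280,270),34)), ang(H((492,208),6)-H((445,138),6)))
print("foot",B((310,310),10),np.linalg.norm(B((42,310),10)-B((578,310),10)))
c=B((335,296),60);print("lip c",c,np.linalg.norm(B((118,296),60)-B((553,296),60)))
c=(c+B((310,310),10))/2
for p in [(342,95),(475,172),(180,428),(330,495)]:
    d=B(p,60)-c;print(p,ang(d),np.linalg.norm(d))
print("nozzle",ang(B((90,195),20)-c))
for n,uv,z in [("vial",(389,326),31),("small?",(523,233),0),("cov?",(342,230),0),("orange",(328,408),40),("f1",(218,182),0)]:
    print(n,ray("top",np.array(uv)*.64,z)[:2])
for p in [(486,326)]:pass
from scipy.spatial.transform import Rotation as R
s=r.state();print(R.from_quat(s["tcp_rot"]).as_matrix().round(3))
```

```text
head drum [572.84247959 227.13486644]
 extents [572.62547865 270.79717592] [573.05955468 183.45763823]
 bar dir -57.55369199681054
 ear [601.58371795 182.04610324] dir from c -57.48506288446594 53.470135117418565 -145.19253030286217
foot [ 587.07744579 -144.95004025] 148.52946516193484
lip c [ 587.51826289 -144.84355844] 114.73841083379163
(342, 95) -2.462553141997024 53.66215189861989
(475, 172) -48.27726354341942 49.99581683507361
(180, 428) 130.17959140505275 53.80388793529735
(330, 495) 177.95738873497513 52.08771330652652
nozzle 63.64713678124467
vial [584.31752298  -8.96096925]
small? [ 722.42105038 -202.83854167]
cov? [725.38629509  59.80051235]
orange [471.6847765   73.45895084]
f1 [795.49244751 241.53715246]
[[ 0.952  0.306 -0.   ]
 [ 0.306 -0.952  0.001]
 [-0.    -0.001 -1.   ]]
```

```bash
cat >> h.py <<'E'
from scipy.spatial.transform import Rotation as R
def go(*tgts):
    s=r.state();R0=R.from_quat(s["tcp_rot"]);p=s["position"]
    print("t",s["t"],"p",p.round(1),"psi",np.degrees(np.arctan2(R0.as_matrix()[1,0],R0.as_matrix()[0,0])).round(2),"F",s["contact_force"].round(1),"T",s["torque"].round(2),"open",round(s["opening"],1),"q",s["joints"].round(2))
    for x,y,z,a in tgts:
        c,n=np.cos(np.radians(a)),np.sin(np.radians(a))
        Rt=R.from_matrix(np.array([[c,n,0],[n,-c,0],[0,0,-1.]]))
        print("slide",R0.inv().apply(np.array([x,y,z])-p).round(1).tolist(),"ang",np.degrees((R0.inv()*Rt).as_rotvec()).round(1).tolist())
E
python3 -c "
from h import *
go((530,-170,235,75),(570,220,220,122.5))"
```

```text
t 0.15 p [ 198.6 -618.4  238.1] psi 17.81 F [ 0.2 -0.4  0.5] T [-0.02  0.05  0.04] open 88.5 q [ 1.19  0.54 -0.    1.54  0.    1.07 -0.07]
slide [452.7, -325.6, 3.4] ang [-0.1, -0.0, -57.2]
slide [610.0, -684.6, 18.9] ang [-0.1, -0.1, -104.7]
```

Call:
carry_out(slide=[[453,-326,3],[453,-326,3],[453,-326,3],[453,-326,3],[453,-326,3],[453,-326,3],[453,-326,3],[453,-326,3],[453,-326,3],[453,-326,3],[453,-326,3],[453,-326,3]], angular=[[0,0,-57.2],[0,0,-57.2],[0,0,-57.2],[0,0,-57.2],[0,0,-57.2],[0,0,-57.2],[0,0,-57.2],[0,0,-57.2],[0,0,-57.2],[0,0,-57.2],[0,0,-57.2],[0,0,-57.2]], grip=-1)

```text
t: 1.35
position: [533.6, -162.8, 235.9]
tcp_rot: [0.791, 0.612, 0.002, -0.001]
contact_force: [-0.4, 0.1, -0.1]
opening: 88.0
gripper_force: 0.0
```

```bash
python3 -c "
from h import *
go((540,227,200,122.5))"
```

```text
t 1.35 p [ 533.6 -162.8  235.9] psi 75.53 F [-0.4  0.1 -0.1] T [-0.01 -0.02 -0.04] open 88.0 q [ 0.53  0.41 -0.4   1.77  0.19  0.99 -0.2 ]
slide [378.9, -91.3, 37.3] ang [0.2, -0.2, -47.0]
```

Call:
carry_out(slide=[[387,-59,37],[387,-59,37],[387,-59,37],[387,-59,37],[387,-59,37],[387,-59,37],[387,-59,37],[387,-59,37],[387,-59,37],[387,-59,37],[387,-59,37],[387,-59,37]], angular=[[0,0,-47],[0,0,-47],[0,0,-47],[0,0,-47],[0,0,-47],[0,0,-47],[0,0,-47],[0,0,-47],[0,0,-47],[0,0,-47],[0,0,-47],[0,0,-47]])

```text
t: 2.55
position: [574.0, 216.7, 198.6]
tcp_rot: [0.486, 0.874, -0.001, 0.0]
contact_force: [-1.0, -1.0, -0.4]
opening: 88.0
gripper_force: 0.0
```

```bash
cat >> h.py <<'E'
def wcam(s,K=None):
    m=r.camera_model("wrist");T=np.eye(4);T[:3,:3]=R.from_quat(s["tcp_rot"]).as_matrix();T[:3,3]=s["position"]
    return m["camera_matrix"],T@m["hand_eye"]
def wproj(s,P):
    K,T=wcam(s);q=K@(T[:3,:3].T@(np.asarray(P)-T[:3,3]));return q[:2]/q[2]
def ov(img,s,c,psi,pts,z0=0,sc=1,off=(0,0),col=(0,0,255)):
    import cv2
    a=np.radians(psi)
    for x,y,z in pts:
        P=[c[0]+x*np.cos(a)-y*np.sin(a),c[1]+x*np.sin(a)+y*np.cos(a),z0+z]
        u=(wproj(s,P)-off+.5)*sc-.5
        cv2.circle(img,(int(round(u[0])),int(round(u[1]))),2,col,-1)
E
python3 - <<'E'
from h import *
import cv2
go((573,227,200,122.5))
s=r.state();im=np.ascontiguousarray(r.grab_frame("wrist")[:,:,::-1])
im=cv2.resize(im,(800,600),interpolation=cv2.INTER_CUBIC)
sc=800/512
pts=[(44*np.cos(t),44*np.sin(t),34) for t in np.arange(0,6.28,.26)]+[(x,y,74) for x in(-35,35) for y in(-7,7)]+[(x,y,6) for x in(-54,54) for y in(-12,12)]
ov(im,s,(573,227),-57.5,pts,0,sc)
cv2.imwrite("pics/w1.png",im)
E
```

```text
t 2.55 p [574.  216.7 198.6] psi 121.84 F [-1.  -1.  -0.4] T [-0.07 -0.14 -0.04] open 88.0 q [-0.    0.6  -0.61  1.65  0.39  1.02 -0.19]
slide [9.2, 4.6, -1.4] ang [-0.0, 0.1, -0.7]
```

View pics/w1.png

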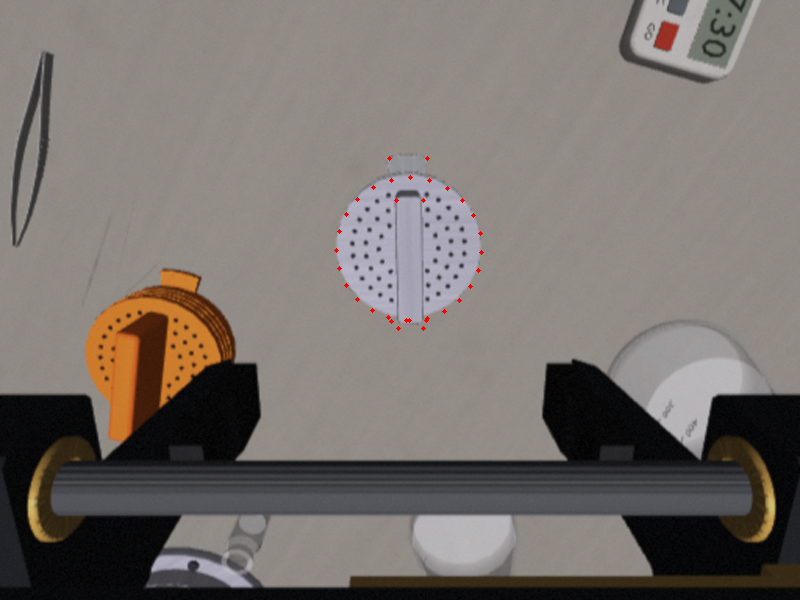

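The wrist picture shows the grey head at (408,245), and the model overlay fits it within about 1 mm. Next I descend and grip.

Call:
carry_out(slide=[[9,5,20],[9,5,60],[9,5,100],[9,5,130],[9,5,150],[9,5,158],[9,5,158],[9,5,158]], angular=[[0,0,-0.7],[0,0,-0.7],[0,0,-0.7],[0,0,-0.7],[0,0,-0.7],[0,0,-0.7],[0,0,-0.7],[0,0,-0.7]])

```text
t: 3.4
position: [573.8, 229.4, 41.9]
tcp_rot: [0.48, 0.877, 0.001, 0.001]
contact_force: [0.9, -0.1, 0.6]
opening: 88.2
gripper_force: 0.0
```

```bash
python3 -c "
from h import *
go((573,227,40,122.5))"
```

```text
t 3.4 p [573.8 229.4  41.9] psi 122.67 F [ 0.9 -0.1  0.6] T [-0.05 -0.15  0.04] open 88.2 q [-0.09  0.8  -0.51  1.71  0.53  0.77 -0.3 ]
slide [-1.6, -2.0, 1.9] ang [0.1, 0.0, 0.2]
```

Call:
carry_out(slide=[[-1.6,-2,2],[-1.6,-2,2],[-1.6,-2,2],[-1.6,-2,2],[-1.6,-2,2],[-1.6,-2,2],[-1.6,-2,2],[-1.6,-2,2],[-1.6,-2,2],[-1.6,-2,2]], angular=[[0,0,0.2],[0,0,0.2],[0,0,0.2],[0,0,0.2],[0,0,0.2],[0,0,0.2],[0,0,0.2],[0,0,0.2],[0,0,0.2],[0,0,0.2]], grip=1, grip_force=40)

```text
t: 4.4
position: [572.2, 227.1, 38.7]
tcp_rot: [0.481, 0.877, 0.0, 0.0]
contact_force: [0.5, 0.1, -0.5]
opening: 13.5
gripper_force: 40.0
```

```bash
python3 -c "
from h import *
go((573,227,135,122.5))"
```

```text
t 4.4 p [572.2 227.1  38.7] psi 122.51 F [ 0.5  0.1 -0.5] T [ 0.07 -0.16 -0.06] open 13.5 q [-0.09  0.81 -0.51  1.72  0.54  0.76 -0.3 ]
slide [-0.5, 0.6, -96.3] ang [0.0, -0.0, 0.0]
```

Call:
carry_out(slide=[[0,0,-15],[0,0,-40],[0,0,-75],[0,0,-96],[0,0,-96],[0,0,-96]], angular=[[0,0,0],[0,0,0],[0,0,0],[0,0,0],[0,0,0],[0,0,0]])

```text
t: 5.0
position: [571.8, 226.6, 134.5]
tcp_rot: [0.481, 0.877, -0.0, 0.0]
contact_force: [0.0, 0.0, -4.8]
opening: 13.9
gripper_force: 40.0
```

```bash
python3 -c "
from h import *
go((587.3,-144.9,135,154.4))"
```

```text
t 5.0 p [571.8 226.6 134.5] psi 122.51 F [ 0.   0.  -4.8] T [-0.02 -0.07 -0.04] open 13.9 q [-0.04  0.68 -0.58  1.69  0.45  0.92 -0.24]
slide [-321.6, -186.5, -0.3] ang [-0.0, 0.0, -31.9]
```

Call:
carry_out(slide=[[-27,-16,0],[-60,-35,0],[-97,-56,0],[-136,-79,0],[-175,-102,0],[-214,-124,0],[-252,-146,0],[-284,-165,0],[-308,-179,0],[-322,-186.5,0],[-322,-186.5,0],[-322,-186.5,0]], angular=[[0,0,-3],[0,0,-6],[0,0,-10],[0,0,-14],[0,0,-18],[0,0,-22],[0,0,-26],[0,0,-29],[0,0,-31],[0,0,-31.9],[0,0,-31.9],[0,0,-31.9]])

```text
t: 6.2
position: [586.9, -143.7, 133.4]
tcp_rot: [0.222, 0.975, 0.001, -0.001]
contact_force: [0.3, 1.1, -3.2]
opening: 13.9
gripper_force: 40.0
```

Run:
```python
from h import *
import cv2
go((587.3,-144.9,135,154.4),(587.3,-144.9,105,154.4))
s=r.state();im=np.ascontiguousarray(r.grab_frame("wrist")[:,:,::-1])
a=cv2.resize(im,(800,600),interpolation=cv2.INTER_CUBIC)
pts=[(75*np.cos(t),75*np.sin(t),10) for t in np.arange(0,6.28,.2)]+[(x*np.cos(q),x*np.sin(q),60) for x in(57,) for q in(-.4,.4,np.pi-.4,np.pi+.4)]
ov(a,s,(587.3,-144.9),154.4,pts,0,800/512)
ov(a,s,s["position"][:2],154.4,[(x,y,6) for x in(-54,54) for y in(-12,12)],s["position"][2]-38.7,800/512,col=(0,255,0))
cv2.imwrite("pics/w2.png",a)
b=cv2.resize(r.grab_frame("top")[160:256,262:358,::-1],(600,600),interpolation=cv2.INTER_CUBIC)
cv2.imwrite("pics/t2.png",b)
```

```text
t 6.2 p [ 586.9 -143.7  133.4] psi 154.4 F [ 0.3  1.1 -3.2] T [ 0.06 -0.2   0.03] open 13.9 q [ 0.65  0.7  -0.69  1.71  0.53  0.94  0.87]
slide [-0.9, -1.0, -1.6] ang [0.0, -0.2, -0.0]
slide [-0.9, -1.0, 28.4] ang [0.0, -0.2, -0.0]
```

View pics/w2.png

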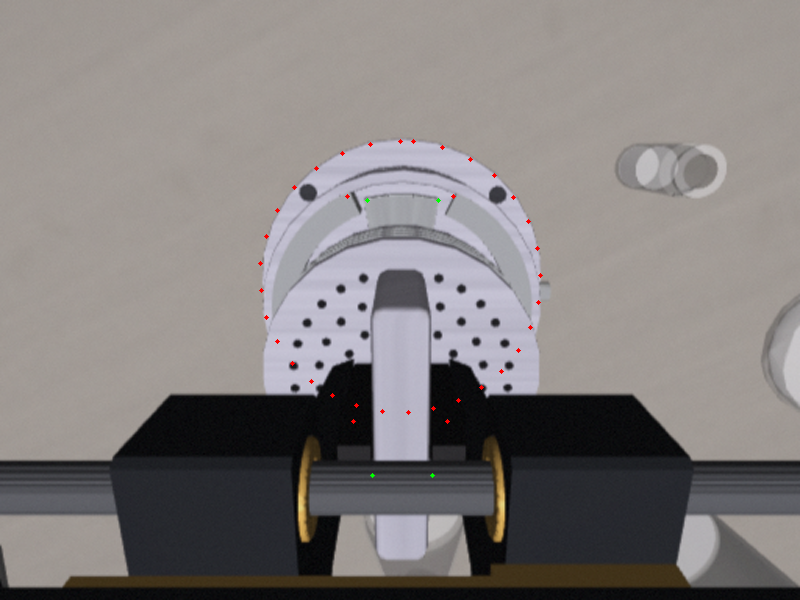

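The wrist picture shows the ear (366–437, 198) lying within the notch edges (352–453, 195), and the overlay agrees to about 2 px. Next I lower it to just above the rim.

Call:
carry_out(slide=[[-0.9,-1,8],[-0.9,-1,18],[-0.9,-1,26],[-0.9,-1,29],[-0.9,-1,29],[-0.9,-1,29]], angular=[[0,-0.2,0],[0,-0.2,0],[0,-0.2,0],[0,-0.2,0],[0,-0.2,0],[0,-0.2,0]])

```text
t: 6.9
position: [588.5, -145.9, 105.8]
tcp_rot: [0.221, 0.975, -0.0, 0.002]
contact_force: [0.2, -0.6, -2.5]
opening: 13.7
gripper_force: 40.0
```

```bash
python3 -c "
from h import *
go((587.3,-144.9,84,154.4))"
```

```text
t 6.9 p [ 588.5 -145.9  105.8] psi 154.41 F [ 0.2 -0.6 -2.5] T [ 0.04 -0.17  0.01] open 13.7 q [ 0.64  0.73 -0.67  1.72  0.57  0.89  0.85]
slide [1.6, 0.4, 21.8] ang [0.0, 0.2, 0.0]
```

Call:
carry_out(slide=[[0.8,0.3,3],[0.8,0.3,6],[0.8,0.3,9],[0.8,0.3,12],[0.8,0.3,14],[0.8,0.3,14]], angular=[[0,0,0],[0,0,0],[0,0,0],[0,0,0],[0,0,0],[0,0,0]])

```text
t: 7.5
position: [587.5, -145.4, 91.3]
tcp_rot: [0.221, 0.975, -0.0, 0.001]
contact_force: [0.4, 0.1, -3.4]
opening: 13.5
gripper_force: 40.0
```

```bash
python3 -c "
from h import *
go((587.3,-144.9,84,154.4))"
```

```text
t 7.5 p [ 587.5 -145.4   91.3] psi 154.41 F [ 0.4  0.1 -3.4] T [ 0.09 -0.15  0.03] open 13.5 q [ 0.63  0.75 -0.66  1.73  0.58  0.86  0.84]
slide [0.5, 0.4, 7.3] ang [-0.0, 0.2, 0.0]
```

Free inside the notches. Lowering to the seat.

Call:
carry_out(slide=[[0.2,0.2,2],[0.2,0.2,4],[0.2,0.2,5.5],[0.2,0.2,7],[0.2,0.2,7],[0.2,0.2,7]], angular=[[0,0,0],[0,0,0],[0,0,0],[0,0,0],[0,0,0],[0,0,0]])

```text
t: 8.1
position: [587.7, -145.2, 84.7]
tcp_rot: [0.221, 0.975, -0.0, 0.002]
contact_force: [0.1, -0.9, -4.1]
opening: 13.6
gripper_force: 40.0
```

```bash
python3 -c "
from h import *
go((587.3,-144.9,84,154.4))"
```

```text
t 8.1 p [ 587.7 -145.2   84.7] psi 154.41 F [ 0.1 -0.9 -4.1] T [ 0.02 -0.15  0.01] open 13.6 q [ 0.63  0.76 -0.65  1.73  0.59  0.85  0.83]
slide [0.5, 0.1, 0.7] ang [-0.0, 0.2, 0.0]
```

Call:
carry_out(slide=[[0,0,0.5],[0,0,0.5],[0,0,0.5],[0,0,0.5],[0,0,0.5],[0,0,0.5],[0,0,0.5],[0,0,0.5],[0,0,0.5],[0,0,0.5],[0,0,0.5],[0,0,0.5]], angular=[[0,0,3],[0,0,7],[0,0,11],[0,0,15],[0,0,19],[0,0,23],[0,0,27],[0,0,31],[0,0,35],[0,0,38],[0,0,40],[0,0,40]])

```text
t: 9.3
position: [587.8, -145.1, 84.3]
tcp_rot: [0.542, 0.841, 0.0, 0.002]
contact_force: [0.9, 0.7, -4.1]
opening: 13.7
gripper_force: 40.0
```

```bash
python3 -c "
from h import *
go((587.3,-144.9,84,77.1))"
```

```text
t 9.3 p [ 587.8 -145.1   84.3] psi 114.41 F [ 0.9  0.7 -4.1] T [-0.03 -0.13 -0.06] open 13.7 q [ 0.52  0.71 -0.49  1.74  0.45  0.8   0.24]
slide [0.4, -0.4, 0.3] ang [0.2, 0.1, 37.3]
```

Call:
carry_out(slide=[[0,0,0],[0,0,0],[0,0,0],[0,0,0],[0,0,0],[0,0,0],[0,0,0],[0,0,0],[0,0,0],[0,0,0],[0,0,0],[0,0,0]], angular=[[0,0,4],[0,0,8],[0,0,12],[0,0,16],[0,0,20],[0,0,24],[0,0,28],[0,0,31],[0,0,33],[0,0,35],[0,0,36],[0,0,36]])

```text
t: 10.5
position: [586.8, -144.7, 84.0]
tcp_rot: [0.775, 0.632, 0.0, 0.001]
contact_force: [-2.5, 1.3, -2.7]
opening: 13.7
gripper_force: 40.0
```

```bash
python3 -c "
from h import *
go((587.3,-144.9,84,77.1))"
```

```text
t 10.5 p [ 586.8 -144.7   84. ] psi 78.44 F [-2.5  1.3 -2.7] T [0.29 0.67 0.19] open 13.7 q [ 0.41  0.68 -0.34  1.75  0.31  0.76 -0.29]
slide [-0.1, 0.5, -0.0] ang [0.1, 0.0, 1.3]
```

Call:
carry_out(slide=[[0,0,0],[0,0,0],[0,0,0],[0,0,0],[0,0,0]], angular=[[0,0,0.7],[0,0,1.4],[0,0,2.1],[0,0,2.8],[0,0,2.8]])

```text
t: 11.0
position: [586.4, -144.6, 83.9]
tcp_rot: [0.79, 0.614, -0.0, 0.001]
contact_force: [-5.5, 0.8, -0.7]
opening: 13.9
gripper_force: 40.7
```

```bash
python3 -c "
from h import *
go((587.3,-144.9,84,77.1))"
```

```text
t 11.0 p [ 586.4 -144.6   83.9] psi 75.7 F [-5.5  0.8 -0.7] T [0.57 1.19 0.71] open 13.9 q [ 0.4   0.68 -0.33  1.75  0.3   0.76 -0.33]
slide [-0.1, 0.9, -0.1] ang [0.0, 0.1, -1.4]
```

Call:
carry_out(slide=[[0,0,0],[0,0,0],[0,0,0],[0,0,0],[0,0,0],[0,0,0]], angular=[[0,0,0],[0,0,0],[0,0,0],[0,0,0],[0,0,0],[0,0,0]], grip=-1)

```text
t: 11.6
position: [587.9, -145.3, 84.3]
tcp_rot: [0.79, 0.613, 0.001, 0.002]
contact_force: [-0.1, 0.3, -0.6]
opening: 59.6
gripper_force: 0.0
```

Call:
carry_out(slide=[[0,0,-10],[0,0,-30],[0,0,-60],[0,0,-95],[0,0,-125],[0,0,-140],[0,0,-140],[0,0,-140]], angular=[[0,0,0],[0,0,0],[0,0,0],[0,0,0],[0,0,0],[0,0,0],[0,0,0],[0,0,0]])

```text
t: 12.4
position: [586.6, -145.0, 223.2]
tcp_rot: [0.79, 0.613, 0.0, 0.001]
contact_force: [-0.4, 0.2, -0.4]
opening: 88.4
gripper_force: 0.0
```

Run:
```python
from h import *
import cv2
go((587.3,-144.9,84,77.1))
s=r.state();im=np.ascontiguousarray(r.grab_frame("wrist")[:,:,::-1])
o=wproj(s,(587.3,-144.9,100)).round()-[64,60];print(o)
o=np.clip(o,0,[384,264]).astype(int)
a=cv2.resize(im[o[1]:o[1]+120,o[0]:o[0]+128],(640,600),interpolation=cv2.INTER_CUBIC)
pts=[(44*np.cos(t),44*np.sin(t),34) for t in np.arange(0,6.28,.26)]+[(x,y,74) for x in(-35,35) for y in(-7,7)]
ov(a,s,(587.3,-144.9),77.1,pts,45,5,o)
cv2.imwrite("pics/w3.png",a)
```

```text
t 12.4 p [ 586.6 -145.   223.2] psi 75.61 F [-0.4  0.2 -0.4] T [-0.01 -0.08 -0.03] open 88.4 q [ 0.45  0.5  -0.38  1.66  0.22  1.01 -0.26]
slide [0.4, 0.4, 139.2] ang [0.1, 0.1, -1.5]
[192. 121.]
```

View pics/w3.png

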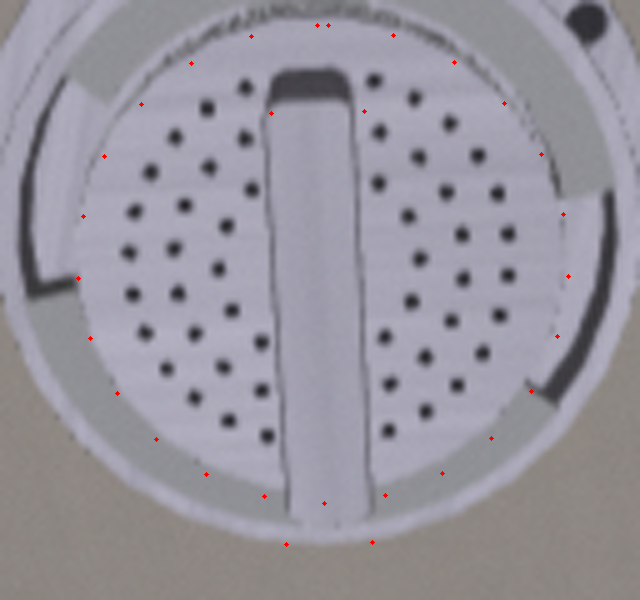

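The head sits down in the base with its ears under the lip. The notches are empty at the left (50,180) and right (590,300), and the bar lies across them. I'll measure the lock angle from this picture.

Run:
```python
from h import *
s=r.state();K,T=wcam(s);o=np.array([192,121])
def W(p,z):
    uv=(np.array(p)+.5)/5-.5+o;d=T[:3,:3]@np.linalg.inv(K)@[*uv,1];return (T[:3,3]+d*(z-T[2,3])/d[2])[:2]
ang=lambda d:np.degrees(np.arctan2(d[1],d[0]))
f=(W((267,105),119)+W((353,105),119))/2;n=(W((290,525),119)+W((372,520),119))/2
print("bar mid",(f+n)/2,"len",np.linalg.norm(f-n),"ang",ang(f-n))
c=np.array([587.3,-144.9])
P=[(70,78),(30,298),(612,190),(553,405)]
for p in P:print(p,ang(W(p,60)-c),np.linalg.norm(W(p,60)-c))
m=[sum(W(p,60) for p in P[i:i+2])/2 for i in(0,2)];print("notch line",ang(m[1]-m[0]),(m[0]+m[1])/2)
```

```text
bar mid [ 587.00201377 -142.29627818] len 67.40632140122689 ang 78.3856221744813
(70, 78) 131.0597429072969 57.405256245968886
(30, 298) 174.99968477960857 57.4995560244448
(612, 190) -2.134579667727559 54.95247607422879
(553, 405) -49.308871813224336 54.02096446487902
notch line -26.252993444894756 [ 586.08696772 -143.57766807]
```

The head is about 1.5–2° short of the stop: only one ear touched, with a sideways force of −5.5 N in x. I'll regrip and nudge it home.

Call:
carry_out(slide=[[0,0,15],[0,0,50],[0,0,90],[0,0,120],[0,0,135],[0,0,138.5],[0,0,138.5],[0,0,138.5]], angular=[[0,0,-2.8],[0,0,-2.8],[0,0,-2.8],[0,0,-2.8],[0,0,-2.8],[0,0,-2.8],[0,0,-2.8],[0,0,-2.8]])

```text
t: 13.25
position: [588.7, -145.3, 87.0]
tcp_rot: [0.775, 0.632, 0.001, 0.002]
contact_force: [0.3, 0.8, -0.0]
opening: 88.5
gripper_force: 0.0
```

Call:
carry_out(slide=[[0,0,0],[0,0,0],[0,0,0],[0,0,0],[0,0,0],[0,0,0],[0,0,0],[0,0,0],[0,0,0]], angular=[[0,0,0],[0,0,0],[0,0,0],[0,0,0],[0,0,0],[0,0,0],[0,0,0],[0,0,0],[0,0,0]], grip=1, grip_force=60)

```text
t: 14.15
position: [587.6, -145.2, 85.7]
tcp_rot: [0.775, 0.632, 0.001, 0.002]
contact_force: [-0.5, 0.1, 0.9]
opening: 18.2
gripper_force: 0.0
```

```bash
python3 -c "
from h import *
go((585.8,-144.6,84,76))"
```

```text
t 14.15 p [ 587.6 -145.2   85.7] psi 78.41 F [-0.5  0.1  0.9] T [-0.05 -0.09 -0.06] open 18.2 q [ 0.41  0.68 -0.34  1.75  0.31  0.76 -0.29]
slide [0.2, -1.9, 1.7] ang [0.2, 0.0, 2.4]
```

Call:
carry_out(slide=[[0,0,0],[0,0,0],[0,0,0],[0,-0.4,0],[0,-0.8,0],[0,-1.2,0],[0,-1.5,0],[0,-1.8,0],[0,-1.8,0],[0,-1.8,0]], angular=[[0,0,0],[0,0,0],[0,0,0],[0,0,0.5],[0,0,1],[0,0,1.5],[0,0,2],[0,0,2.5],[0,0,3],[0,0,3]])

```text
t: 15.15
position: [586.1, -144.8, 85.6]
tcp_rot: [0.791, 0.612, 0.001, 0.002]
contact_force: [-1.6, -0.2, -1.1]
opening: 13.8
gripper_force: 60.6
```

```bash
python3 -c "
from h import *
go((585.8,-144.6,84,76))"
```

```text
t 15.15 p [ 586.1 -144.8   85.6] psi 75.43 F [-1.6 -0.2 -1.1] T [-0.1   0.24  0.74] open 13.8 q [ 0.4   0.68 -0.33  1.75  0.3   0.76 -0.33]
slide [0.1, -0.3, 1.6] ang [0.2, 0.0, -0.6]
```

Now nearly a pure couple (0.74 N·m, little side force). One more nudge, then release.

Call:
carry_out(slide=[[0,0,0],[0,-0.2,0],[0,-0.2,0],[0,-0.2,0],[0,-0.2,0]], angular=[[0,0,0.8],[0,0,1.6],[0,0,2],[0,0,2],[0,0,2]])

```text
t: 15.65
position: [586.0, -144.8, 85.7]
tcp_rot: [0.802, 0.598, 0.001, 0.002]
contact_force: [1.3, -1.6, -2.6]
opening: 13.9
gripper_force: 62.2
```

```bash
python3 -c "
from h import *
go((585.8,-144.6,84,76))"
```

```text
t 15.65 p [ 586.  -144.8   85.7] psi 73.44 F [ 1.3 -1.6 -2.6] T [-0.05 -0.22  1.15] open 13.9 q [ 0.4   0.68 -0.32  1.75  0.29  0.75 -0.36]
slide [0.1, -0.2, 1.7] ang [0.2, 0.0, -2.6]
```

Call:
carry_out(slide=[[0,0,0],[0,0,0],[0,0,0],[0,0,0],[0,0,0],[0,0,0]], angular=[[0,0,0],[0,0,0],[0,0,0],[0,0,0],[0,0,0],[0,0,0]], grip=-1)

```text
t: 16.25
position: [585.7, -144.8, 85.7]
tcp_rot: [0.802, 0.598, 0.001, 0.002]
contact_force: [0.2, 0.3, -0.2]
opening: 59.7
gripper_force: 0.0
```

Call:
carry_out(slide=[[0,0,-10],[0,0,-30],[0,0,-60],[0,0,-95],[0,0,-125],[0,0,-140],[0,0,-140],[0,0,-140],[0,0,-140],[0,0,-140]], angular=[[0,0,0],[0,0,0],[0,0,0],[0,0,0],[0,0,0],[0,0,0],[0,0,0],[0,0,0],[0,0,0],[0,0,0]])

```text
t: 17.25
position: [584.4, -144.4, 224.1]
tcp_rot: [0.802, 0.598, -0.0, 0.0]
contact_force: [0.4, -0.8, 0.0]
opening: 88.0
gripper_force: 0.0
```

Run:
```python
from h import *
import cv2
go((587.3,-144.9,84,77.1))
s=r.state();im=np.ascontiguousarray(r.grab_frame("wrist")[:,:,::-1])
o=wproj(s,(587.3,-144.9,100)).round()-[64,60];print(o)
o=np.clip(o,0,[384,264]).astype(int)
a=cv2.resize(im[o[1]:o[1]+120,o[0]:o[0]+128],(640,600),interpolation=cv2.INTER_CUBIC)
pts=[(x,y,74) for x in(-35,35) for y in(-7,7)]
ov(a,s,(587.3,-144.9),77.1,pts,45,5,o)
cv2.imwrite("pics/w4.png",a)
cv2.imwrite("pics/t4.png",cv2.resize(r.grab_frame("top")[:,:,::-1],(800,600)))
```

```text
t 17.25 p [ 584.4 -144.4  224.1] psi 73.41 F [ 0.4 -0.8  0. ] T [-0.08 -0.08  0.04] open 88.0 q [ 0.44  0.5  -0.37  1.67  0.21  1.01 -0.29]
slide [0.5, 2.8, 140.1] ang [0.0, 0.0, -3.7]
[195. 121.]
```

View pics/w4.png

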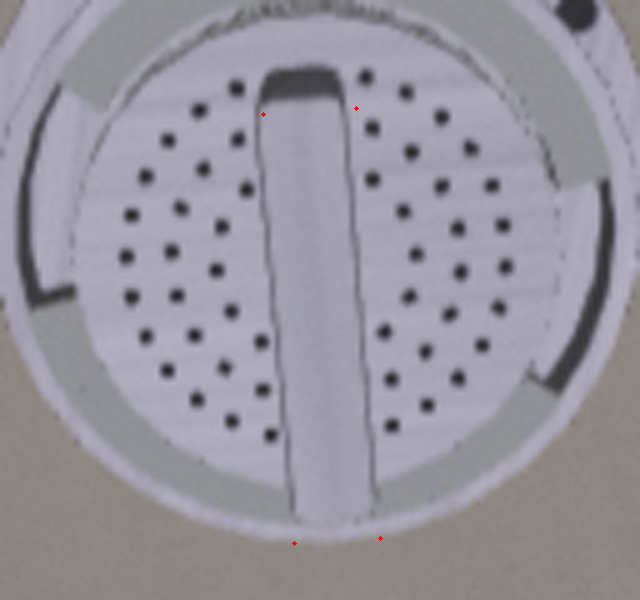

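View pics/t4.png

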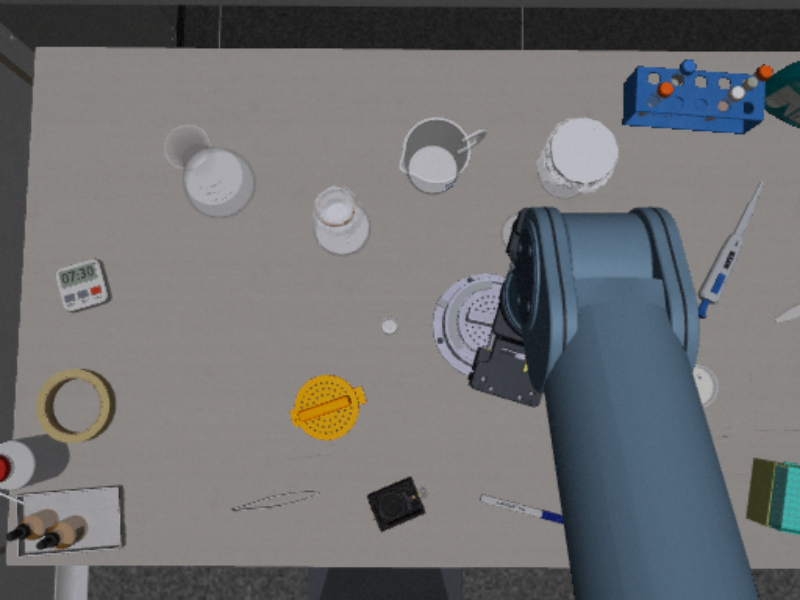

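The pictures show the bar at about 78°, unmoved under a pure 1.15 N·m couple, so the head is hard against the stop. It is released, and the vial (389,326) and the flasks are where they were. Handing in.

```bash
python3 -c "
from station import r
print(r.job_done())"
```

```text
the job is handed in; nothing more can be done
None
```

The head is seated in the base, turned clockwise until a firm twist moved it no further, and released. The arm is clear and I handed the job in at about 17 s of the 40 s; the vial and covered flask stand undisturbed, and the small flask was mostly hidden by the arm in the last picture. The lock angle I measured is about 1° short of the nominal stop, within my measuring error.

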